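# Put the saucepan on the heat and start the timer

## Task

Get the saucepan (the pan with one long handle) cooking: press the raised half of the rocker on the white power block fully down, then push in the round key of the hob that lies in front of the saucepan's ring until it stays fully in, then press the button on top of the steel kitchen timer fully down and let it go. Keep to that order and leave the hob's other key alone. Everything is only pressed: lift or shift neither the timer, nor the pans, nor anything else on the worktop.

Things in the scene. Friction and masses are not known exactly. Their poses are not given: they have to be found in the camera images.
- hob: Fixed double induction hob (sizes in mm), 330 deep (x), 460 wide (y), 60 high, black glass top. Origin: centre of its underside; +x roughly away from the robot, +y to the left seen from the robot. Ring centres at x +45, y +118 (left) and -118 (right); each ring carries a pan. One round key in front of each ring, on the strip along the near edge (x -125).
- key_left_top (a point): Centre of the top face of the left round key: steel disc of 32 diameter, at hob x -125, y +118; top 12 above the glass (72 above the worktop) while out. It moves with the key. No pan stands nearer than about 85 from the key's centre.
- key_right_top (a point): The same for the right round key, at hob x -125, y -118.
- key_left (a joint): Travel of the left key straight down: 0 out, 0.008 m fully in. No spring: it resists with about 3 N and stays wherever it is left.
- key_right (a joint): The same for the right key.
- power_block: Fixed white power block, 64 (its x) by 84 (its y) by 45 high; origin at the centre of its underside. The rocker runs along its y on top; it stands between robot and hob, left or right, turned differently each time.
- rocker_pad (a point): Point on the top face of the rocker half to be pressed (the half toward the block's +y, raised while off), 18 from the pivot and centred across the width. Moves with the rocker: about 60 above the worktop while off, 54 when on. The black rocker is a shallow V of two halves, each 28 long and 34 wide, pivot 51 above the worktop.
- rocker (a joint): Rocker angle: 0 off (the +y half raised 0.35 rad), 0.35 on (the +y half level, the other raised). It resists with about 0.04 N m (2 to 4 N at the pad) and stays where it is left.
- timer: Loose round steel kitchen timer, 64 diameter, 32 high to its top face, about 0.3 kg, standing on the worktop. Origin: centre of its underside.
- timer_top (a point): Centre of the top face of the timer's white push button, 34 diameter, 42 above the worktop while out. Moves with the button.
- timer_button (a joint): Travel of the button straight down: 0 out, 0.006 m fully down. A spring (1 N at first, 4 N fully down) brings it back.
- saucepan: Steel saucepan, 160 diameter, 75 high, with one long black handle that points roughly away from the robot (its +x, reaching 184 from the centre). Origin: centre of its underside. It stands on the left or the right ring, different each time.
- stockpot: Steel pot, 160 diameter, 85 high, with two small loop handles, on the other ring. Origin: centre of its underside.
- pepper_mill: Bystander: turned dark wooden pepper mill, 50 across, 132 tall (mm). Origin at the centre of its underside.
- mug: Bystander: white mug, 76 across, 90 tall (mm). Origin at the centre of its underside.
- oil_bottle: Bystander: green bottle, 60 across, 200 tall (mm). Origin at the centre of its underside.
- salt_jar: Bystander: small white jar with wooden cap, 60 across, 75 tall (mm). Origin at the centre of its underside.
- bowl: Bystander: blue bowl, 120 across, 50 tall (mm). Origin at the centre of its underside.
- spoon: Bystander: wooden spoon lying on the worktop, about 200 long (mm). Origin near its middle.
There are look-alikes about, which are no part of the job. Leave any red look-alike of the timer alone.

How it is judged:
On the way, in this order (a step that is already met when the one before it is completed fails the run):
1. the rocker's raised half is pressed fully down (power on) (value of joint rocker above 0.28 rad), for 0.1 s.
2. the key in front of the saucepan's ring is pushed fully in (((y of saucepan in the frame of hob above 0 m and value of joint key_left above 0.006 m) or (y of saucepan in the frame of hob below 0 m and value of joint key_right above 0.006 m))), for 0.1 s.
3. the timer's button is pressed fully down (value of joint timer_button above 0.0045 m), for 0.05 s.
At the end, for the whole second after the job is handed in: rocker on (above 0.28 rad of 0.35), the key before the saucepan in (above 6 of 8 mm), the other key out (under 2 mm), the timer's button let go (under 1.5 mm), the timer upright, at rest and within 20 mm of its start, both pans within 15 mm of theirs (value of joint rocker above 0.28 rad and ((y of saucepan in the frame of hob above 0 m and value of joint key_left above 0.006 m) or (y of saucepan in the frame of hob below 0 m and value of joint key_right above 0.006 m)) and ((y of saucepan in the frame of hob above 0 m and value of joint key_right below 0.002 m) or (y of saucepan in the frame of hob below 0 m and value of joint key_left below 0.002 m)) and value of joint timer_button below 0.0015 m and distance of timer from where it was at the start of the episode below 0.02 m and linear speed of timer below 0.02 m/s and angle between timer's own z axis and vertical below 0.1 rad and distance of each of saucepan, stockpot from where it was at the start of the episode below 0.015 m); the robot touches nothing.
It fails at once if a hob key or the timer is pressed while the rocker is still off (value of joint rocker below 0.2 rad and value of joint any of key_left, key_right, timer_button above 0.003 m).
It fails at once if the timer is pressed before the saucepan's key is in (((y of saucepan in the frame of hob above 0 m and value of joint key_left below 0.005 m) or (y of saucepan in the frame of hob below 0 m and value of joint key_right below 0.005 m)) and value of joint timer_button above 0.003 m).
It fails at once if the key in front of the other pan is pressed ((y of saucepan in the frame of hob above 0 m and value of joint key_right above 0.003 m) or (y of saucepan in the frame of hob below 0 m and value of joint key_left above 0.003 m)).
It fails at once if the timer is lifted by 8 mm, shifted by 20 mm or tipped (height (world z) of timer above 0.008 m or distance of timer from where it was at the start of the episode above 0.02 m or angle between timer's own z axis and vertical above 0.3 rad).
It fails at once if a pan is shifted or lifted by 15 mm, or a bystander by 20 mm (distance of any of saucepan, stockpot from where it was at the start of the episode above 0.015 m or distance of any of pepper_mill, mug, oil_bottle, salt_jar, bowl, spoon from where it was at the start of the episode above 0.02 m).
It also fails if it takes over 46 s, if anything falls off the work surface, if the arm or the gripper's body presses on something with over 40 N, if the wrist force passes 120 N, or if a joint passes its speed limit or range.

## Robot

A 6-joint arm with a two-finger parallel gripper is mounted at the origin on the work surface. World frame = base frame: x ahead of the robot, y to its left, z up, the work surface at z = 0. Lengths are in m, angles in rad, forces in N, time in s.
With the tool pointing down it reaches from about 0.3 to 0.875 m from the base axis. Payload 6.4 kg.
Tool frame: the origin (TCP) lies at the very end of the fingers, on their centre line; the grasp point (between the pads) lies 19 mm behind it; z points along the fingers, y is the line along which they close (so a half turn about z gives the same grasp; the last joint's range is limited). The gripper opens to 85 mm and grips with 20 to 120 N. Pads are 22 mm wide; open, the fingers measure 114 mm over their backs; the gripper's body (76 mm by 85 mm) begins 54 mm behind the grasp point. The pads swing forward as they close: fully open they stand 13 mm farther back than shut.
Start: joints at [-1.476, 0.181, 1.607, -0, 1.354, -0.206], TCP at [0.17, -0.549, 0.231] pointing down, gripper open.
Joint ranges: [-2.99, 2.99], [-0.89, 2.07], [0.3, 2.58], [-1.14, 4.28], [0, 2.63], [-3.12, 3.12]. Speed limits (rad/s): [2.57, 2.57, 3.01, 3.14, 3.14, 3.14].

## Interface

Orientations are given as a unit quaternion [w, x, y, z].
In Python, from bench import ctrl gives the robot as it stands.
- The arm moves only by the tool jog_arm, never from a script. Its argument "series" is a list that holds one entry, the list of rows, each a list of 7 numbers: the shift along the tool's x, y, z in mm, then the turn, a rotation vector about the tool's x, y, z in rad, then the finger opening in mm, from 0 to 85.4. In form: [[[tx, ty, tz, rx, ry, rz, gripper], ...]]. A call has exactly 10 rows; each row shifts and turns the commanded pose from where the row before left it, along the tool's axes as they then stand; what a row does not reach is not made up. A row lasts 1/10 s, in which the tool goes at most 50 mm and 8.59 degrees, less where a joint would pass 70% of its speed; a pose out of reach is approached as far as the arm can. A call with a gripper value outside its range is refused whole. The fingers move at their own pace and stop on an object; the grip force is fixed at half the most. Time passes only in rows, so rows that do not move let the fingers close, or fill a call up. It gives the time, the measured TCP pose, the force, the opening and the grip force at its end, in the units of the state.
- ctrl.get_obs(): the state, without advancing time (a new reading comes with each control period).
- ctrl.camera(name): name is "scene" or "top" or "wrist"; returns a dict with "frame" (480x640x3 uint8, blue, green, red), "z_map" (480x640 float32, m along the optical axis (not along the pixel's ray), 0 where there is no reading), "fx", "fy", "cx", "cy" (pixels), "xyz" and "rotation" of the camera in the world. Camera axes: x right, y down, z forward; pixel columns grow to the right and rows downward; lengths in m; the calibration is good to about 2 mm. A picture is of the moment at which its call begins.
- ctrl.hand_in(): hands the job in; it is judged then, once.
The state is a dict: "time_s": time; "q": joint angles; "dq": joint speeds; "joint_efforts": joint torques, N m; "eef_pos": TCP position; "eef_rot": TCP orientation; "wrist_force": force on the tool from outside, world axes, zero at the start; "torque": the same for the moment, N m; "opening": opening from 0.0 (shut) to 1.0 (fully open); "grasp_force": force on a finger pad.
Only numpy, scipy, OpenCV 4.12 (cv2) and the standard library are available. Lean on these libraries where they do the work, as an engineer would, in place of code of your own. Each camera call takes 0.05 s, during which the arm holds its last target. There are 200 camera calls.

## Working session

There is one attempt and no reset: what is moved stays moved. The work goes in short steps, Python scripts to look and compute and a tool call to move; the robot and the scene stay as the last step left them, time stands still between calls to the robot, and variables do not carry over. Pictures are saved under pics/ and viewed, at most 10 in all, crops included, and the job is handed in when it is done.

Besides the shell and the picture viewer there is one more tool, called as a command line: name --argument value ..., lists and objects as JSON in quotes. jog_arm: Moves the arm, as the interface text tells. Its arguments: {"type":"object","properties":{"series":{"type":"array"}},"required":["series"]}

```bash
mkdir -p pics
cat > h.py <<'E'
import numpy as np, cv2
from bench import ctrl
def shot(n,f):
    c=ctrl.camera(n); cv2.imwrite('pics/%s.png'%f,c['frame']); np.save('pics/%s.npy'%f,c,allow_pickle=True); return c
def load(f): return np.load('pics/%s.npy'%f,allow_pickle=True).item()
def R(c):
    r=np.array(c['rotation'],float)
    if r.shape==(3,3): return r
    from scipy.spatial.transform import Rotation as Q
    return Q.from_quat(r.ravel()[[1,2,3,0]]).as_matrix()
def pt(c,u,v,z=None):
    d=c['z_map'][int(v),int(u)] if z is None else 1
    k=np.array([(u-c['cx'])/c['fx'],(v-c['cy'])/c['fy'],1.])
    w=R(c)@k
    o=np.array(c['xyz'])
    return o+w*(d if z is None else (z-o[2])/w[2])
def cloud(c):
    v,u=np.mgrid[:480,:640]; d=c['z_map']
    k=np.stack([(u-c['cx'])/c['fx']*d,(v-c['cy'])/c['fy']*d,d],-1)
    return k@R(c).T+np.array(c['xyz'])
E
python3 - <<'E'
from h import *
for n in('scene','top'):
    c=shot(n,n); print(n,c['xyz'],c['rotation'],c['fx'],c['cx'],c['cy'])
o=ctrl.get_obs(); print(o['time_s'],o['eef_pos'],o['eef_rot'],o['opening'])
E
```

```text
scene [ 1.44224738 -0.66814436  1.25651776] [-0.32725803  0.84183258  0.39697117 -0.16319919] 549.0275008726913 309.6623193338731 240.07539567686572
top [3.53609965e-01 1.10574075e-03 1.53787316e+00] [-0.05576485  0.71088642 -0.69958529  0.04594782] 580.6193318475705 315.63294097239117 238.57856875894663
0.1 [ 0.17029717 -0.54869759  0.23049839] [-7.69104575e-04  9.88713409e-01  1.49817233e-01  2.32787492e-05] 0.9977713053711977
```

View pics/top.png

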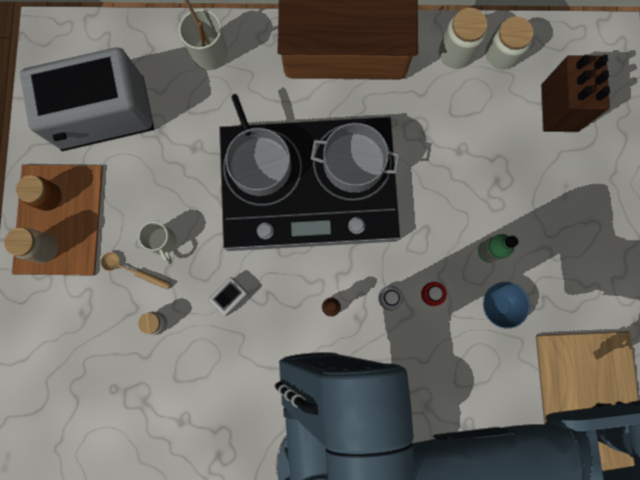

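View pics/scene.png

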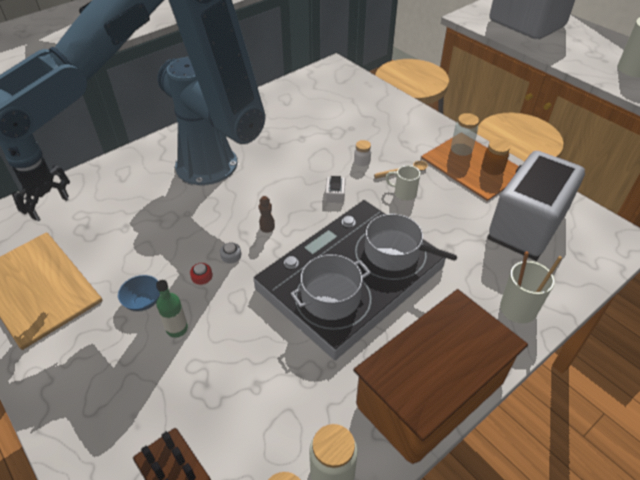

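The top view shows the saucepan on the left ring (257,162), with the left key at (265,231) and the right key at (356,226). The power block is at (229,294), the steel timer at (391,297) and its red look-alike at (433,293). Other things I could mistake for these: the toaster lever (60,136) and the salt jar (150,323) for the block, and the right key for the left. Next I'll check close crops and the depth.

Run:
```python
from h import *
t=load('top');s=load('scene')
def crop(c,u,v,w=32,h=24): return cv2.resize(c['frame'][v-h:v+h,u-w:u+w],(400,300),interpolation=cv2.INTER_CUBIC)
cv2.imwrite('pics/crops.png',np.vstack([np.hstack([crop(t,229,294),crop(s,335,188)]),np.hstack([crop(t,391,297),crop(t,265,231)])]))
np.set_printoptions(precision=4,suppress=True)
for n,c,L in(('top',t,dict(block=(229,294),timer=(391,297),kl=(265,231),kr=(356,226),pan=(257,162),mill=(332,306),mug=(153,237),glass=(240,235))),('scene',s,dict(block=(336,184),timer=(231,246),kl=(348,221),kr=(291,262),glass=(300,262)))):
    for k,(u,v) in L.items(): print(n,k,pt(c,u,v))
P=cloud(t)
m=P[275:314,208:250]; print((m[::2,::2,2]*1000).astype(int))
```

```text
top block [0.4222 0.2417 0.0572]
top timer [ 0.422  -0.1719  0.0416]
top kl [0.5843 0.1537 0.0678]
top kr [ 0.6    -0.0793  0.0723]
top pan [0.7695 0.1813 0.0564]
top mill [ 0.394  -0.0198  0.1308]
top mug [0.5735 0.4604 0.0037]
top glass [0.5745 0.2191 0.0574]
scene block [0.4233 0.2511 0.0523]
scene timer [ 0.4239 -0.1659  0.0429]
scene kl [0.591  0.1529 0.0715]
scene kr [ 0.6107 -0.0818  0.0734]
scene glass [ 0.6178 -0.0553  0.0599]
[[  -6    1 1537    0   -3   -1    3    2    3   -1   -2    3    1   -2
     1    0    0    3    0    1   -2]
 [   3    0   -4    2   -2    1    4    4   -3    0   -4   42    1   -5
     1   -1    0   -4 1537   -2    0]
 [   4    8    1    4    0    0    0    4    0    0   43   49   40   28
     0    6    2    0    2    0    1]
 [  -3    6   -2    1   -5    0   -1   -6    3   45   43   44   42   40
    23    0    0   -2   -4    2    0]
 [   1    4    2   -7   -6    0    5   -5   44   47   46   48   44   42
    44   28    5    2   -3    1   -5]
 [  -2    3   -5   -3   -1   -5   -1   42   45   46   53   52   46   43
    41   45   25   -3    4   -4    0]

[... 840 characters left out ...]
2
    41   47   24    0    0   -2    0]
 [  -2    4   38   45   42   48   60   56   61   59   56   43   51   45
    39   24    1    0    1   -3    1]
 [  -4    0    1   50   39   37   51   57   59   40   47   48   45   42
    28    2    1    0   -4    2    2]
 [   2    2    3   -5   43   47   47   43   38   42   49   47   41   30
     3   -2    0 1537    0    1   -3]
 [  -3    1    3    2   -2   46   43   48   45   44   43   44   32    0
     1    0    0    0    4    1    1]
 [   5    1    2   -1    0    0   39   47   47   51   44   27    3    3
     1   -1   -3   -3   -7    0    1]
 [  -6    0   -5   -2   -2   -4   -2   47   36   38   29    0   -4    0
    -4    2   -1   -4    3    0   -1]]
```

View pics/crops.png

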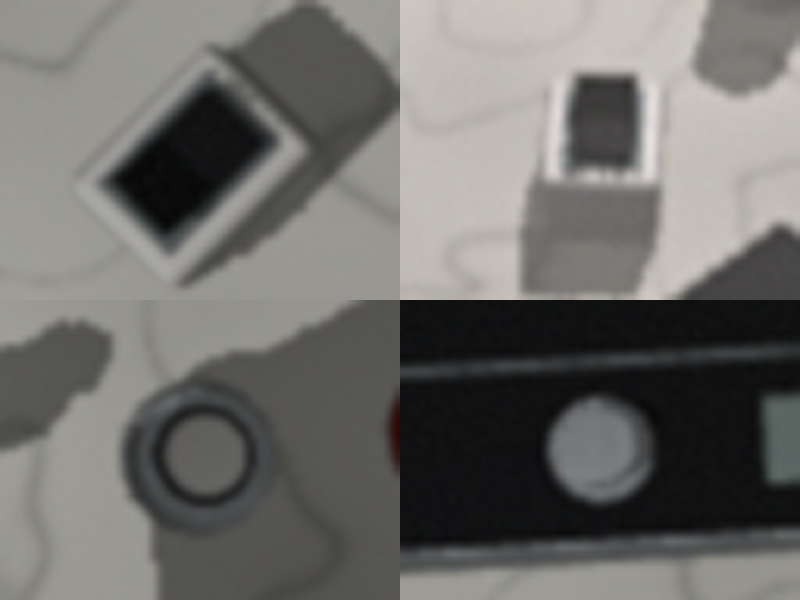

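The crops show the raised half of the rocker at the block's lower-left end in the top view, crop px (150,200). The timer button sits at crop (205,457) and is steel grey, not red. The key disc's top is at crop (592,448). Next I'll work out the positions.

Run:
```python
from h import *
np.set_printoptions(precision=4,suppress=True)
t=load('top');s=load('scene')
C=lambda c,u0,v0,x,y,z: pt(c,u0+x/6.25-.4,v0+y/6.25-.4,z)
k=[C(t,197,270,x,y,.045) for x,y in((210,50),(312,148),(180,280),(78,185))]
cen=np.mean(k,0); a=(k[2]+k[3]-k[0]-k[1])/2; b=(k[0]+k[3]-k[1]-k[2])/2
print('block',cen,np.linalg.norm(a),np.linalg.norm(b),'yaw+y dir',np.degrees(np.arctan2(a[1],a[0])))
a/=np.linalg.norm(a); print('pad',cen+.018*a)
k=[C(s,303,164,x,y,.045) for x,y in((150,75),(258,75),(262,182),(143,182))]
print('block scene',np.mean(k,0))
print('timer',C(t,359,273,205,157,.042),'key',C(t,233,207,192,148,.072))
for n,c in(('top',t),('scene',s)):
    P=cloud(c)
    for nm,p,z0,z1,r in(('timer',(.424,-.170),.036,.05,.03),('key',(.588,.153),.066,.08,.03),('block',cen[:2],.036,.07,.07)):
        m=(np.hypot(P[...,0]-p[0],P[...,1]-p[1])<r)&(P[...,2]>z0)&(P[...,2]<z1)
        q=P[m]; print(n,nm,m.sum(),np.median(q,0),q.mean(0),cv2.minAreaRect(q[:,:2].astype(np.float32)*1000))
```

```text
block [0.4174 0.2466 0.045 ] 0.07616257598748784 0.05826035334139839 yaw+y dir 136.7467109797035
pad [0.4043 0.2589 0.045 ]
block scene [0.4153 0.2544 0.045 ]
timer [ 0.4202 -0.1729  0.042 ] key [0.5854 0.1576 0.072 ]
top timer 152 [ 0.422  -0.172   0.0407] [ 0.4222 -0.1719  0.0412] ((423.9471130371094, -169.31173706054688), (44.607364654541016, 49.191062927246094), 59.808685302734375)
top key 124 [0.5863 0.1557 0.0714] [0.5863 0.1551 0.0717] ((584.6693115234375, 155.74417114257812), (44.22007369995117, 35.34708023071289), 51.19626235961914)
top block 795 [0.4177 0.2477 0.0475] [0.418  0.2477 0.0487] ((417.85205078125, 249.33428955078125), (63.677650451660156, 83.14383697509766), 46.34758377075195)
scene timer 98 [ 0.4246 -0.173   0.042 ] [ 0.4253 -0.1734  0.0414] ((426.6493835449219, -174.12982177734375), (39.23240661621094, 45.96224594116211), 55.69438171386719)
scene key 73 [0.5912 0.155  0.072 ] [0.5897 0.1551 0.0716] ((589.6280517578125, 159.35325622558594), (37.78032302856445, 32.16081237792969), 79.92195892333984)
scene block 363 [0.4275 0.2433 0.0484] [0.4261 0.2444 0.0496] ((421.8255310058594, 246.33065795898438), (62.70771026611328, 93.8785400390625), 48.47636413574219)
```

jog_arm --series '[[[0,0,0,0,0,-0.13,0],[0,0,0,0,0,-0.13,0],[0,0,0,0,0,-0.13,0],[0,0,0,0,0,-0.13,0],[20,-3,0,0,0,0,0],[40,-7,0,0,0,0,0],[40,-7,0,0,0,0,0],[40,-7,0,0,0,0,0],[40,-7,0,0,0,0,0],[40,-7,0,0,0,0,0]]]'

```text
time_s: 1.1
eef_pos: [0.293, -0.3606, 0.2309]
eef_rot: [-0.0, 0.917, 0.399, 0.0]
wrist_force: [0.2, -0.9, 1.0]
opening: 0.001
grasp_force: 0.0
```

jog_arm --series '[[[40,-6,0,0,0,0,0],[40,-7,0,0,0,0,0],[40,-7,0,0,0,0,0],[40,-7,0,0,0,0,0],[40,-6,0,0,0,0,0],[20,-4,0,0,0,0,0],[5,0,0,0,0,0,0],[0,0,0,0,0,0,0],[0,0,0,0,0,0,0],[0,0,0,0,0,0,0]]]'

```text
time_s: 2.1
eef_pos: [0.4183, -0.1734, 0.2312]
eef_rot: [-0.0, 0.917, 0.398, -0.0]
wrist_force: [-0.4, -0.3, -0.1]
opening: 0.003
grasp_force: 0.0
```

Run:
```python
from h import *
c=shot('wrist','w1'); print(c['xyz'],R(c),ctrl.get_obs()['eef_pos'])
K=R(c).T@(np.array([.423,-.1725,.042])-c['xyz']); print(K[:2]/K[2]*c['fx']+[c['cx'],c['cy']])
```

```text
[ 0.47445045 -0.11409562  0.37338286] [[ 7.30811596e-01 -6.46537149e-01 -2.18870115e-01]
 [-6.82579206e-01 -6.92315008e-01 -2.34063147e-01]
 [-1.96545461e-04  3.20452251e-01 -9.47264649e-01]] [ 0.41835464 -0.17336453  0.23118934]
[319.86494113 204.65845162]
```

View pics/w1.png

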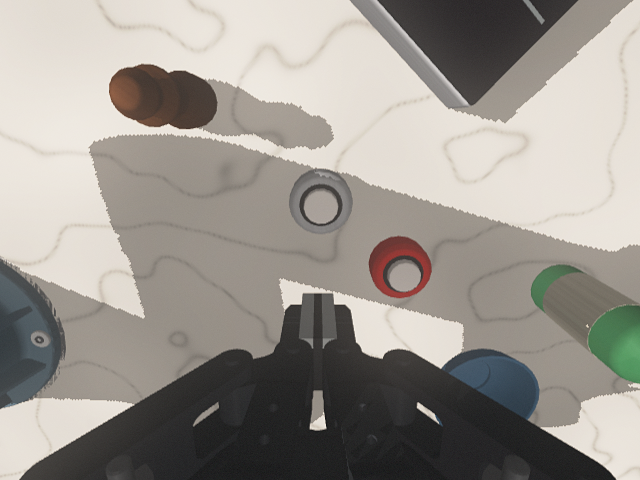

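The timer's button is at (321,205) in the wrist view and I predicted (320,205), so its position is confirmed. The red look-alike is separate, at (404,275). Now on to the block.

jog_arm --series '[[[20,-20,0,0,0,0,0],[34,-34,0,0,0,0,0],[34,-34,0,0,0,0,0],[34,-34,0,0,0,0,0],[34,-34,0,0,0,0,0],[34,-34,0,0,0,0,0],[34,-34,0,0,0,0,0],[34,-34,0,0,0,0,0],[34,-34,0,0,0,0,0],[16,-13,0,0,0,0,0]]]'

```text
time_s: 3.15
eef_pos: [0.4051, 0.2635, 0.2314]
eef_rot: [-0.0, 0.917, 0.4, 0.0]
wrist_force: [-0.3, 0.0, -0.1]
opening: -0.0
grasp_force: 0.0
```

Run:
```python
from h import *
ctrl.camera('wrist');ctrl.camera('wrist')
c=shot('wrist','w2'); print(ctrl.get_obs()['eef_pos'])
for p in((.405,.261,.06),(.418,.249,.051),(.587,.156,.072)):
    K=R(c).T@(np.array(p)-c['xyz']); print(K[:2]/K[2]*c['fx']+[c['cx'],c['cy']])
```

```text
[0.40560223 0.26108162 0.23107594]
[317.62186458 215.08305992]
[336.64781394 212.5706405 ]
[563.83798242 164.53720646]
```

View pics/w2.png

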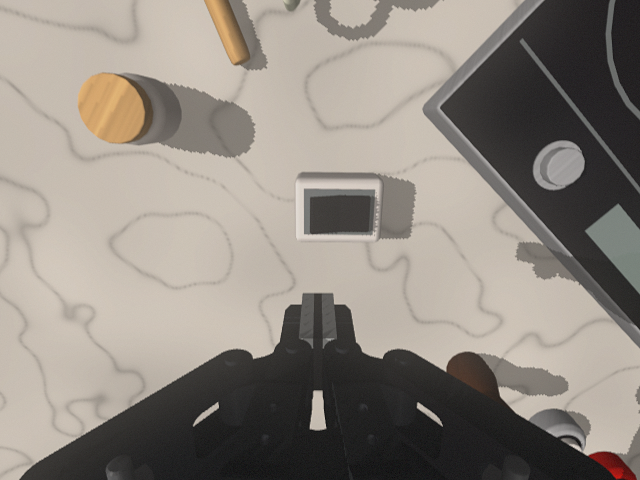

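The block's top face centres at about (339,209), against a predicted (337,213), and the raised half is on the left. That's within 3 mm, so I'll go down.

jog_arm --series '[[[0,1,20,0,0,0,0],[0,1,30,0,0,0,0],[0,0,30,0,0,0,0],[0,0,30,0,0,0,0],[0,0,25,0,0,0,0],[0,0,15,0,0,0,0],[0,0,10,0,0,0,0],[0,0,5,0,0,0,0],[0,0,0,0,0,0,0],[0,0,0,0,0,0,0]]]'

```text
time_s: 4.3
eef_pos: [0.4079, 0.2593, 0.0671]
eef_rot: [0.0, 0.917, 0.399, 0.001]
wrist_force: [-0.6, 0.6, 0.6]
opening: 0.002
grasp_force: 0.0
```

jog_arm --series '[[[0,0,2,0,0,0,0],[0,0,2,0,0,0,0],[0,0,2,0,0,0,0],[0,0,2,0,0,0,0],[0,0,2,0,0,0,0],[0,0,1,0,0,0,0],[0,0,1,0,0,0,0],[0,0,0,0,0,0,0],[0,0,0,0,0,0,0],[0,0,0,0,0,0,0]]]'

```text
time_s: 5.3
eef_pos: [0.407, 0.2592, 0.0541]
eef_rot: [0.0, 0.917, 0.399, -0.0]
wrist_force: [0.4, -0.7, 0.1]
opening: 0.001
grasp_force: 0.0
```

jog_arm --series '[[[0,0,1,0,0,0,0],[0,0,1,0,0,0,0],[0,0,1,0,0,0,0],[0,0,0,0,0,0,0],[0,0,0,0,0,0,0],[0,0,0,0,0,0,0],[0,0,0,0,0,0,0],[0,0,0,0,0,0,0],[0,0,0,0,0,0,0],[0,0,0,0,0,0,0]]]'

```text
time_s: 6.3
eef_pos: [0.4072, 0.2594, 0.0537]
eef_rot: [0.0, 0.917, 0.399, -0.0]
wrist_force: [-11.9, -4.9, 27.6]
opening: -0.004
grasp_force: 13.9
```

jog_arm --series '[[[0,0,-3,0,0,0,0],[0,0,-10,0,0,0,0],[0,0,-25,0,0,0,0],[0,0,-30,0,0,0,0],[0,0,-30,0,0,0,0],[6,25,-10,0,0,0,0],[8,35,0,0,0,0,0],[9,38,0,0,0,0,0],[9,38,0,0,0,0,0],[0,0,0,0,0,0,0]]]'

```text
time_s: 7.3
eef_pos: [0.5323, 0.1875, 0.1599]
eef_rot: [0.001, 0.918, 0.397, 0.001]
wrist_force: [0.5, 0.6, -0.5]
opening: 0.003
grasp_force: 0.0
```

Run:
```python
from h import *
ctrl.camera('wrist')
c=shot('wrist','w3'); s=shot('scene','s3'); t=shot('top','t3'); print(ctrl.get_obs()['eef_pos'])
K=R(c).T@(np.array((.587,.156,.072))-c['xyz']); print(K[:2]/K[2]*c['fx']+[c['cx'],c['cy']])
P=cloud(t); print((P[275:314,208:250][::2,::2,2]*1000).astype(int)[5:16,4:16])
C=cv2.resize(s['frame'][164:212,303:367],(320,240),interpolation=2)
cv2.imwrite('pics/m3.png',np.hstack([cv2.resize(c['frame'],(480,360)),cv2.copyMakeBorder(C,0,120,0,0,0)]))
```

```text
[0.527358   0.19047921 0.15900054]
[412.29031575 223.15787661]
[[ -2   1   0  42  46  46  63  64  46  43  41  47]
 [  2   2 569 570 566 570 566 569 568 569 570 569]
 [572 568 570 569 569 568 571 571 570 570 572 566]
 [572 569 569 573 573 569 573 574 573 569 573 570]
 [576 575 575 575 576 574 576 576 570 570 569 569]
 [574 578 580 577 577 578 576 575 572 572 569 566]
 [581 577 578 582 581 578 579 578 575 576 571 571]
 [582 578 583 580 584 582 581 576 576 575 574 572]
 [592 592 591 591 590 590 588 587 586 589 584 582]
 [593 591 594 595 592 592 593 590 589 590 585 590]
 [596 594 593 595 594 591 592 589 588 589 588 582]]
```

View pics/m3.png

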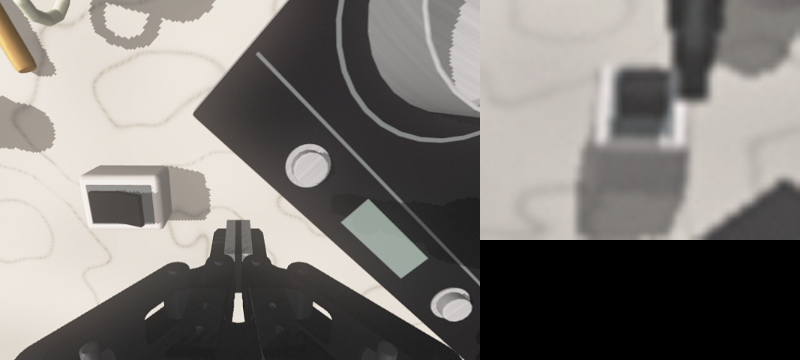

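The rocker is on: the far end now stands raised (63–64 mm in the depth image). The key's top is at (412,221) in full-frame pixels, against a predicted (412,223), so it's confirmed.

jog_arm --series '[[[4,17,0,0,0,0,0],[6,25,0,0,0,0,0],[6,25,0,0,0,0,0],[0,0,15,0,0,0,0],[0,0,25,0,0,0,0],[0,0,25,0,0,0,0],[0,0,10,0,0,0,0],[0,0,5,0,0,0,0],[0,0,0,0,0,0,0],[0,0,0,0,0,0,0]]]'

```text
time_s: 8.5
eef_pos: [0.5891, 0.1564, 0.0805]
eef_rot: [0.0, 0.917, 0.399, 0.001]
wrist_force: [0.2, -0.0, -0.2]
opening: -0.004
grasp_force: 0.0
```

jog_arm --series '[[[0,0,2,0,0,0,0],[0,0,2,0,0,0,0],[0,0,2,0,0,0,0],[0,0,2,0,0,0,0],[0,0,2,0,0,0,0],[0,0,2,0,0,0,0],[0,0,2,0,0,0,0],[0,0,0,0,0,0,0],[0,0,0,0,0,0,0],[0,0,0,0,0,0,0]]]'

```text
time_s: 9.5
eef_pos: [0.5881, 0.1562, 0.065]
eef_rot: [-0.0, 0.917, 0.399, -0.0]
wrist_force: [0.9, 0.4, -0.2]
opening: -0.004
grasp_force: 0.0
```

jog_arm --series '[[[0,0,1,0,0,0,0],[0,0,1,0,0,0,0],[0,0,1,0,0,0,0],[0,0,0,0,0,0,0],[0,0,0,0,0,0,0],[0,0,0,0,0,0,0],[0,0,0,0,0,0,0],[0,0,0,0,0,0,0],[0,0,0,0,0,0,0],[0,0,0,0,0,0,0]]]'

```text
time_s: 10.5
eef_pos: [0.5883, 0.1562, 0.064]
eef_rot: [0.0, 0.917, 0.399, -0.0]
wrist_force: [-6.3, -0.9, 13.7]
opening: -0.001
grasp_force: 6.9
```

jog_arm --series '[[[0,0,-4,0,0,0,0],[0,0,-10,0,0,0,0],[0,0,-25,0,0,0,0],[0,0,-30,0,0,0,0],[0,0,-30,0,0,0,0],[-20,6,-7,0,0,0,0],[-40,12,0,0,0,0,0],[-40,12,0,0,0,0,0],[-40,12,0,0,0,0,0],[-40,12,0,0,0,0,0]]]'

```text
time_s: 11.5
eef_pos: [0.5044, -0.0135, 0.1688]
eef_rot: [0.0, 0.917, 0.399, 0.0]
wrist_force: [0.8, -0.9, -0.2]
opening: -0.003
grasp_force: 0.0
```

jog_arm --series '[[[-40,12,0,0,0,0,0],[-40,12,0,0,0,0,0],[-40,11,0,0,0,0,0],[-33,10,0,0,0,0,0],[-20,5,0,0,0,0,0],[0,0,15,0,0,0,0],[0,0,25,0,0,0,0],[0,0,25,0,0,0,0],[0,0,0,0,0,0,0],[0,0,0,0,0,0,0]]]'

```text
time_s: 12.5
eef_pos: [0.4238, -0.173, 0.1037]
eef_rot: [-0.0, 0.917, 0.399, -0.0]
wrist_force: [0.3, -0.1, 0.6]
opening: -0.001
grasp_force: 0.0
```

Run:
```python
from h import *
c=shot('wrist','w4'); t=shot('top','t4'); print(ctrl.get_obs()['eef_pos'])
K=R(c).T@(np.array((.423,-.1725,.042))-c['xyz']); print(K[:2]/K[2]*c['fx']+[c['cx'],c['cy']])
P=cloud(t)
for p in((.587,.156),(.604,-.078)):
  m=np.hypot(P[...,0]-p[0],P[...,1]-p[1])<.011; print(np.median(P[m][:,2]))
cv2.imwrite('pics/m4.png',np.hstack([cv2.resize(c['frame'],(480,360)),cv2.resize(t['frame'][207:279,233:297],(320,360),interpolation=2)]))
```

```text
[ 0.42473474 -0.17357413  0.10475922]
[315.18146863 258.76471566]
0.06409450224968849
0.0716192474903804
```

View pics/m4.png

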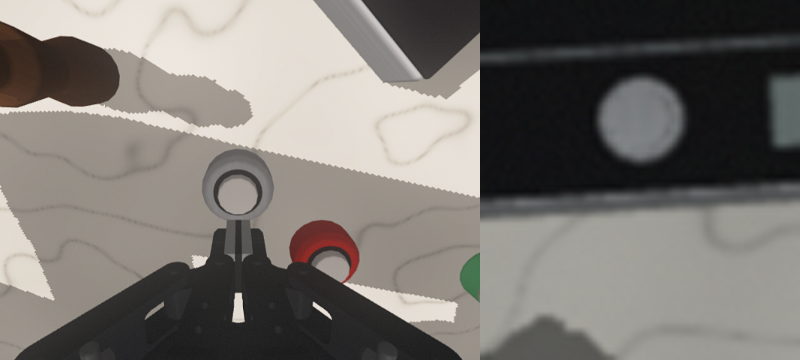

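The left key is in (64 mm) and the right one is still out (72 mm). The button is at (317,260) full-frame against a predicted (315,259), so I'll press the timer.

jog_arm --series '[[[0,-1,10,0,0,0,0],[0,0,20,0,0,0,0],[0,0,15,0,0,0,0],[0,0,8,0,0,0,0],[0,0,2,0,0,0,0],[0,0,0,0,0,0,0],[0,0,0,0,0,0,0],[0,0,0,0,0,0,0],[0,0,0,0,0,0,0],[0,0,0,0,0,0,0]]]'

```text
time_s: 13.6
eef_pos: [0.4233, -0.1725, 0.0486]
eef_rot: [0.0, 0.917, 0.399, 0.0]
wrist_force: [0.8, 0.5, 0.7]
opening: 0.001
grasp_force: 0.0
```

jog_arm --series '[[[0,0,2,0,0,0,0],[0,0,2,0,0,0,0],[0,0,2,0,0,0,0],[0,0,2,0,0,0,0],[0,0,2,0,0,0,0],[0,0,2,0,0,0,0],[0,0,1,0,0,0,0],[0,0,0,0,0,0,0],[0,0,0,0,0,0,0],[0,0,0,0,0,0,0]]]'

```text
time_s: 14.6
eef_pos: [0.4231, -0.1723, 0.0359]
eef_rot: [-0.0, 0.917, 0.399, -0.0]
wrist_force: [-3.6, 1.4, 11.3]
opening: -0.005
grasp_force: 5.4
```

Fully down at 0.036 m. Now I'll let it go and lift away.

jog_arm --series '[[[0,0,-2,0,0,0,0],[0,0,-4,0,0,0,0],[0,0,-8,0,0,0,0],[0,0,-20,0,0,0,0],[0,0,-30,0,0,0,0],[0,0,-30,0,0,0,0],[0,0,-20,0,0,0,0],[0,0,0,0,0,0,0],[0,0,0,0,0,0,0],[0,0,0,0,0,0,0]]]'

```text
time_s: 15.6
eef_pos: [0.4223, -0.1718, 0.1482]
eef_rot: [-0.001, 0.917, 0.399, -0.0]
wrist_force: [0.2, 0.5, 0.4]
opening: 0.002
grasp_force: 0.0
```

Run:
```python
from h import *
c=shot('wrist','w5'); P=cloud(c)
def med(p,r=.01):
    m=np.hypot(P[...,0]-p[0],P[...,1]-p[1])<r; return m.sum(),np.median(P[m],0)
print('timer',med((.423,-.1725)))
P=cloud(shot('top','t5')); print('keys',med((.587,.156)),med((.604,-.078)),'rocker pad/other',med((.405,.261)),med((.431,.237)))
```

```text
timer (np.int64(2587), array([ 0.42483594, -0.17063103,  0.19381037]))
keys (np.int64(47), array([0.58752135, 0.15634341, 0.06395846])) (np.int64(49), array([ 0.60345646, -0.07926555,  0.0720253 ])) rocker pad/other (np.int64(48), array([0.40433638, 0.26081619, 0.05414085])) (np.int64(48), array([0.43203338, 0.23633419, 0.06021278]))
```

Run:
```python
from h import *
P=cloud(load('w5')); m=(np.hypot(P[...,0]-.423,P[...,1]+.1725)<.012)&(P[...,2]<.08)&(P[...,2]>.01)
z=np.median(P[m],0); print(m.sum(),z)
if abs(z[2]-.042)<.0015: print(ctrl.hand_in())
```

```text
800 [ 0.42317311 -0.17235912  0.04155137]
the job is handed in; nothing more can be done
None
```

The job is handed in; I haven't seen the verdict. The rocker went on, the left key in front of the saucepan went fully in, and the timer button was pressed and let go, in that order; depth readings before hand-in showed all three as required and the right key still out.

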